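Put the open canister back in its bay

TASK

Shut the pour flap on the canister that stands out in front of the row, and push the canister along the worktop into the free bay between the two wire dividers, until its back is against the wire ledge and it stands square. Only push: do not lift, carry or tip it, and leave everything else standing where it is.

Things in the scene. Friction and masses are not known exactly. Their poses are not given: they have to be found in the camera images.
- canister: the canister to put away: a loose frosted plastic storage tub with a flat white lid, the only one standing out in front of the row and the only one with a pour flap. 110 mm deep (its x), 90 mm wide (its y), 80 mm high to the lid; about 0.4 to 0.8 kg. Origin: centre of its underside. Its -x side is its front, towards the robot; its +x side is the back that goes against the ledge. It slides on the worktop and starts turned by up to 23 degrees
- flap (a joint): pour flap in the canister's lid: 0 = shut flat on the lid, grows as it swings up, about 1.57 = standing upright, 1.75 = fully open. It starts open by 1.0 to 1.6 rad. A light stiff hinge (well under 1 N at its edge): it stays where it is left, and is shut by pushing its edge towards the canister's front and down onto the lid
- flap_hinge (a point): middle of the flap's hinge line: fixed on the canister, 4 mm behind the lid's middle (canister +x) and 83 mm above the worktop. The hinge line runs along the canister's y; the shut flap reaches from here 52 mm to the canister's front (-x). The flap is 52 mm wide (24 mm at its edge tab), 4 mm thick and, shut, its upper face lies 85 mm above the worktop (tab 86 mm)
- flap_edge (a point): middle of the flap's free edge, 52 mm from the hinge line; moves with the flap
- ledge: chrome wire back ledge, fixed on the worktop: 680 mm long (its y), 102 mm high, rigid. Origin: on the worktop, middle of its length, in the plane of the wires that face the robot. Its +x points away from the robot, square to the ledge; a canister home against it has its centre 55 mm in front of it (ledge x = -55 mm)
- bay: the free bay in the row: two upright chrome wire dividers clipped to the ledge, 104 mm clear between them, 75 mm high, fixed and rigid; their front ends flare outwards a little and lie 45 mm in front of the origin (-x). Origin: on the worktop, midway between the dividers, 57 mm in front of the ledge. Axes as the ledge's: +x runs into the bay towards the ledge, y across it. It is at the left, middle or right of the inner row
- tub_knob: bystander, in the row: tub 108 mm deep, 90 mm wide, 100 mm high, with a round knob on the lid to 117 mm. Loose; in one of the two inner places of the row beside or next but one to the bay. Origin: centre of its underside
- tub_bar: bystander, in the row: low tub 108 mm deep, 84 mm wide, 75 mm high, with a bar grip on the lid to 87 mm. Loose; in the other inner place. Origin: centre of its underside
- tub_left: bystander: tub at the left end of the row, 108 mm deep, 100 mm wide, 120 mm high, bar grip to 132 mm. Loose. Origin: centre of its underside
- tub_right: bystander: tub at the right end of the row, 108 mm deep, 100 mm wide, 110 mm high, knob to 127 mm. Loose. Origin: centre of its underside
- tin: bystander: food tin, 68 mm across, 85 mm high, standing on the left of the worktop. Origin: centre of its underside
- jam_jar: bystander: jar, 64 mm across, 90 mm high, standing on the right. Origin: centre of its underside
- spice: bystander: small spice jar, 42 mm across, 85 mm high, standing on the right nearer the robot. Origin: centre of its underside
- scoop: bystander: metal scoop, 170 mm long, 56 mm wide and 30 mm high, lying on the left nearer the robot. Origin: on the worktop near the middle of its length

How it is judged:
By the outcome, as a careful person would: the job done as asked, in the order asked, and still so for the second after the job is handed in, with the robot touching nothing.
It also fails if it takes over 61 s, if anything falls off the work surface, if the arm or the gripper's body presses on something with over 40 N, if the wrist force passes 120 N, or if a joint passes its speed limit or range.

ROBOT

A 6-joint arm with a two-finger parallel gripper is mounted at the origin on the work surface. World frame = base frame: x ahead of the robot, y to its left, z up, the work surface at z = 0. Lengths are in mm, angles in rad, forces in N, time in s.
With the tool pointing down it reaches from about 425 to 950 mm from the base axis. Payload 3.5 kg.
Tool frame: the origin (TCP) lies on the front face of the gripper's body, between the roots of the fingers; the fingertips stand 73 mm ahead of it and the grasp point (between the pads) lies 54 mm ahead of it; z points along the fingers, y is the direction in which the jaws open and shut (so a half turn about z gives the same grasp; the last joint's range is limited). The gripper opens to 85 mm and grips with 20 to 120 N. Pads are 22 mm wide; open, the fingers measure 114 mm over their backs; the gripper's body (76 mm by 85 mm) begins 54 mm behind the grasp point. The pads swing forward as they close: fully open they stand 13 mm farther back than shut.
Start: joints at [-1.346, 0.286, 1.577, -0, 1.279, -0.15], TCP at [247.131, -628.119, 303.925] pointing down, gripper open.
Joint ranges: [-2.77, 2.77], [-0.9, 2.22], [0.21, 2.48], [-1.53, 4.67], [0.24, 2.81], [-2.84, 2.84]. Speed limits (rad/s): [2.79, 2.79, 3.14, 3.14, 3.14, 3.14].

INTERFACE

Orientations are given as a 3x3 rotation matrix whose columns are the frame's x, y, z axes.
In Python, from plant import status, snapshot, camera_info, ctrl gives the robot as it stands.
- The arm moves only by the tool arm_command, never from a script. Its argument "targets" is a list of rows, each an object with "dp": the shift along the tool's x, y, z in m, a list of three; "rotation": the turn, a rotation vector about the tool's x, y, z in degrees, a list of three; "gripper": the opening, from 0 (shut) to 1 (fully open). In form: [{"dp": [dx, dy, dz], "rotation": [ax, ay, az], "gripper": gripper}, ...]. A call has exactly 10 rows; each row shifts and turns the commanded pose from where the row before left it, along the tool's axes as they then stand; what a row does not reach is not made up. A row lasts 1/12 s, in which the tool goes at most 41.7 mm and 7.16 degrees, less where a joint would pass 70% of its speed; a pose out of reach is approached as far as the arm can. A call is refused whole if a number of a shift passes 0.0417 or a number of a turn 7.16, either way. A call with a gripper value outside its range is refused whole. The fingers move at their own pace and stop on an object; "squeeze" is the grip in N (left out, the last holds). Time passes only in rows, so rows that do not move let the fingers close, or fill a call up. It gives the time, the measured TCP pose, the force and the opening at its end, in the units of the state.
- status.observe(): the state, without advancing time (a new reading comes with each control period).
- snapshot(name): name is "scene" or "side" or "wrist"; returns the picture (384x512x3 uint8, red, green, blue); there is no depth.
- camera_info(name): a dict with "intrinsics" (3x3 intrinsics, pixels), "cam_to_world" (4x4, takes a point from camera to world coordinates). Camera axes: x right, y down, z forward; pixel columns grow to the right and rows downward; lengths in mm; the calibration is good to about 2 mm. A picture is of the moment at which its call begins: read the wrist's pose just before it. camera_info takes no time and is no camera call; for the wrist camera it gives the pose at the moment of the call.
- ctrl.close_job(): hands the job in, once; it reports no verdict.
The state is a dict: "clock": time; "q": joint angles; "joint_vel": joint speeds; "joint_torque": joint torques, N m; "position": TCP position; "ee_rot": TCP orientation; "wrist_force": force on the tool from outside, world axes, zero at the start; "moment": the same for the moment, N m; "gripper_width": opening from 0.0 (shut) to 1.0 (fully open).
Only numpy, scipy, OpenCV 4.12 (cv2) and the standard library are available. Lean on these libraries where they do the work, as an engineer would, in place of code of your own. Each camera call takes 0.05 s, during which the arm holds its last target.

## Working session

There is one attempt and no reset: what is moved stays moved. The work goes in short steps, Python scripts to look and compute and a tool call to move; the robot and the scene stay as the last step left them, time stands still between calls to the robot, and variables do not carry over. Pictures are saved under pics/ and viewed, and the job is handed in when it is done.

Besides the shell and the picture viewer there is one more tool, called after "Emit:" as name([rows], argument=value, ...), one row to a line, values as JSON. arm_command: Moves the arm, as the interface text tells. Its arguments: {"type":"object","properties":{"targets":{"type":"array"},"squeeze":{"type":"number"}},"required":["targets"]}

```bash
ls; mkdir -p pics
python3 - <<'E'
from plant import status,snapshot,camera_info,ctrl
import cv2,numpy as np
np.set_printoptions(precision=3,suppress=True)
s=status.observe();print(s)
for n in ["scene","side","wrist"]:
    c=camera_info(n);print(n,c)
    cv2.imwrite(f"pics/{n}0.png",snapshot(n)[:,:,::-1])
E
```

```text
pics
{'clock': 0.0, 'q': array([-1.346,  0.287,  1.578,  0.   ,  1.279, -0.15 ]), 'joint_vel': array([-0.002,  0.001, -0.001,  0.001, -0.   ,  0.   ]), 'joint_torque': array([ -0.   , -40.599, -29.262,  -0.   ,   0.006,   0.   ]), 'position': array([ 247.008, -627.648,  302.511]), 'ee_rot': array([[ 0.931,  0.366, -0.001],
       [ 0.366, -0.931,  0.002],
       [ 0.   , -0.002, -1.   ]]), 'wrist_force': array([ 0.538,  0.292, -0.4  ]), 'moment': array([-0.054, -0.014, -0.015]), 'gripper_width': 0.9997811484630862}
scene {'intrinsics': array([[400.039,   0.   , 259.824],
       [  0.   , 400.039, 186.562],
       [  0.   ,   0.   ,   1.   ]]), 'cam_to_world': array([[   0.69 ,    0.434,   -0.579, 1255.185],
       [   0.724,   -0.43 ,    0.54 , -630.049],
       [  -0.014,   -0.792,   -0.611,  806.431],
       [   0.   ,    0.   ,    0.   ,    1.   ]])}
side {'intrinsics': array([[395.4  ,   0.   , 262.332],
       [  0.   , 395.4  , 199.775],
       [  0.   ,   0.   ,   1.   ]]), 'cam_to_world': array([[ -0.997,  -0.055,   0.049, 511.005],
       [ -0.074,   0.741,  -0.667, 645.389],
       [  0.001,  -0.669,  -0.743, 804.355],
       [  0.   ,   0.   ,   0.   ,   1.   ]])}
wrist {'intrinsics': array([[340.455,   0.   , 255.848],
       [  0.   , 340.455, 184.891],
       [  0.   ,   0.   ,   1.   ]]), 'cam_to_world': array([[   0.366,   -0.891,   -0.268,  315.526],
       [  -0.931,   -0.351,   -0.103, -600.398],
       [  -0.003,    0.288,   -0.958,  373.509],
       [   0.   ,    0.   ,    0.   ,    1.   ]])}
```

View pics/scene0.png

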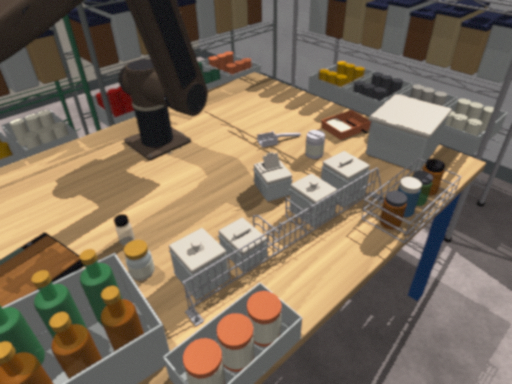

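View pics/side0.png

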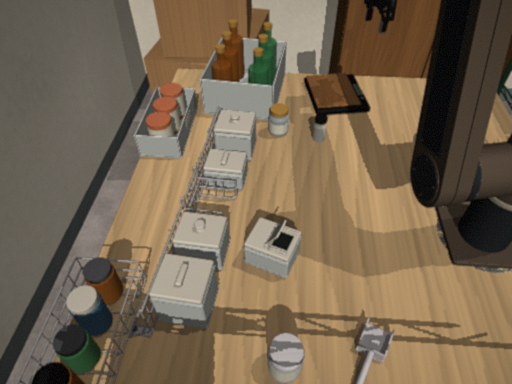

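View pics/wrist0.png

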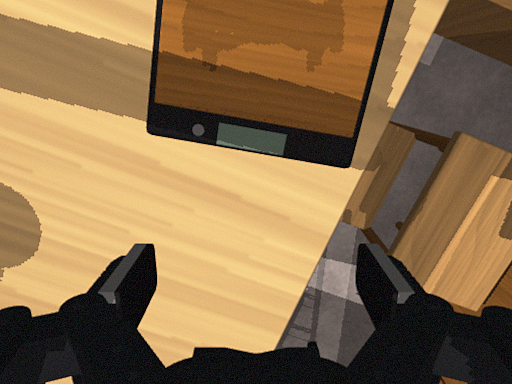

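The canister, with its flap up, is at about (272,247) in the side view. The bay looks like the gap at about (210,190), between the knob tub and the bar tub. I'll enlarge that area.

Run:
```python
import cv2
a=cv2.imread("pics/side0.png");cv2.imwrite("pics/side0c.png",cv2.resize(a[140:290,170:320],None,fx=4,fy=4,interpolation=cv2.INTER_CUBIC))
a=cv2.imread("pics/scene0.png");cv2.imwrite("pics/scene0c.png",cv2.resize(a[140:290,210:360],None,fx=4,fy=4,interpolation=cv2.INTER_CUBIC))
```

```text
(no output)
```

View pics/side0c.png

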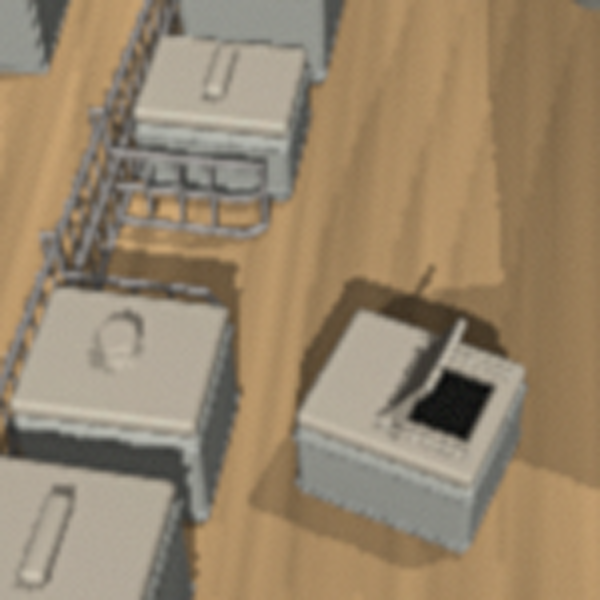

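View pics/scene0c.png

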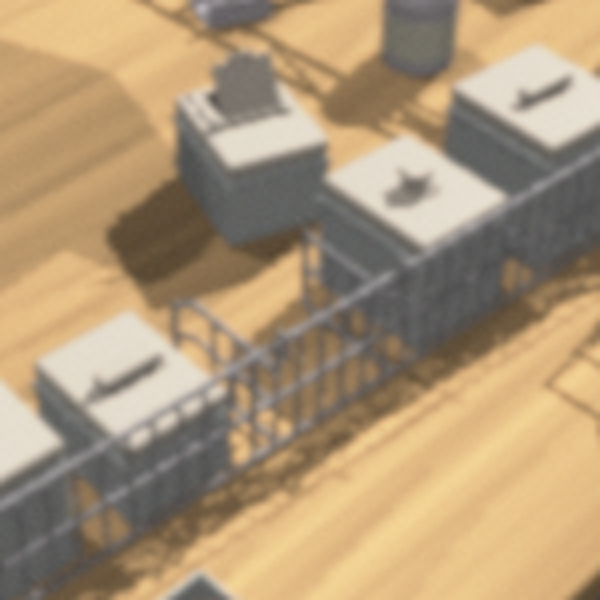

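```bash
cat > h.py <<'E'
from plant import status,snapshot,camera_info,ctrl
import cv2,numpy as np
np.set_printoptions(precision=2,suppress=True)
def ray(n,u,v,z,c=None):
    c=c or camera_info(n);K=c["intrinsics"];T=c["cam_to_world"]
    d=T[:3,:3]@np.linalg.inv(K)@[u,v,1.];o=T[:3,3];return o+d*(z-o[2])/d[2]
def proj(n,P,c=None):
    c=c or camera_info(n);K=c["intrinsics"];T=c["cam_to_world"]
    p=T[:3,:3].T@(np.asarray(P,float)-T[:3,3]);p=K@p;return p[:2]/p[2]
E
python3 - <<'E'
from h import *
S=lambda x,y,z:ray("side",170+x/4,140+y/4,z)
C=lambda x,y,z:ray("scene",210+x/4,140+y/4,z)
print("can side");P=[S(*p,80) for p in [(362,312),(524,366),(465,482),(300,430)]];print(np.array(P),np.mean(P,0))
for a,b in [(1,0),(2,3),(1,2),(0,3)]:
  d=P[b]-P[a];print(np.linalg.norm(d),np.degrees(np.arctan2(d[1],d[0])))
print("can scene");P=[C(*p,80) for p in [(232,165),(328,142),(180,100)]];print(np.array(P))
print("flap edge side/scene at z~130",S(462,322,130),C(243,58,130),C(243,58,125))
print("div -y side top front/back",S(265,165,75),S(115,152,75),"bottom wire?",S(265,232,5))
print("div -y scene top",C(185,303,75),C(275,355,75),C(232,320,75))
print("div +y scene top",C(312,232,75),C(390,285,75))
print("div +y side top",S(205,290,75),S(65,275,75))
print("ledge scene top 102",C(0,497,102),C(600,150,102))
E
```

```text
can side
[[558.64  53.05  80.  ]
 [462.7   86.14  80.  ]
 [493.9  167.5   80.  ]
 [586.51 140.11  80.  ]] [525.43 111.7   80.  ]
101.48772817214373 -19.027114770794913
96.57484154613226 -16.477555646844436
87.14051979874775 69.01852092811517
91.40851218766075 72.24960845654613
can scene
[[564.83  48.59  80.  ]
 [595.8  121.78  80.  ]
 [473.91  79.82  80.  ]]
flap edge side/scene at z~130 [500.16  96.94 130.  ] [520.29 104.5  130.  ] [514.85 109.93 125.  ]
div -y side top front/back [631.08 -69.07  75.  ] [730.13 -73.65  75.  ] bottom wire? [635.04 -73.74   5.  ]
div -y scene top [649.48 -79.95  75.  ] [728.32 -72.8   75.  ] [684.26 -69.09  75.  ]
div +y scene top [657.94  37.76  75.  ] [735.38  33.86  75.  ]
div +y side top [654.7   38.89  75.  ] [741.29  33.37  75.  ]
ledge scene top 102 [ 718.96 -291.18  102.  ] [763.74 234.05 102.  ]
```

```bash
cat >> h.py <<'E'
from scipy.spatial.transform import Rotation as Ro
def tool(yaw,tilt=0):
    # tool x along world yaw (deg), z down; tilt about tool y
    c,s=np.cos(np.radians(yaw)),np.sin(np.radians(yaw))
    return np.array([[c,s,0],[s,-c,0],[0,0,-1.]])@Ro.from_euler('y',tilt,degrees=True).as_matrix()
def plan(p1,R1,N,p0=None,R0=None):
    s=status.observe()
    p0=s["position"] if p0 is None else np.asarray(p0,float);R0=s["ee_rot"] if R0 is None else R0
    w=Ro.from_matrix(R0.T@R1).as_rotvec()/N
    M=sum(Ro.from_rotvec(w*k).as_matrix() for k in range(N))
    dp=np.linalg.solve(M,R0.T@(np.asarray(p1,float)-p0))/1000
    print(N,"rows dp",np.round(dp,4),"rot",np.round(np.degrees(w),2))
E
python3 - <<'E'
from h import *
plan([600,20,390],tool(0),20,p0=[247.1,-628.1,303.9],R0=tool(21.45))
E
```

```text
20 rows dp [ 0.02 -0.03 -0.  ] rot [0.   0.   1.07]
```

```bash
sed -i 's/np.round(dp,4)/(dp*1000).round(2),"mm"/' h.py
python3 - <<'E'
from h import *
plan([600,20,390],tool(0),20,p0=[247.1,-628.1,303.9],R0=tool(21.45))
E
```

```text
20 rows dp [ 23.77 -28.5   -4.31] mm rot [0.   0.   1.07]
```

Emit:
arm_command([
  {"dp": [0.0238, -0.0285, -0.0043], "rotation": [0, 0, 1.07], "gripper": 0},
  {"dp": [0.0238, -0.0285, -0.0043], "rotation": [0, 0, 1.07], "gripper": 0},
  {"dp": [0.0238, -0.0285, -0.0043], "rotation": [0, 0, 1.07], "gripper": 0},
  {"dp": [0.0238, -0.0285, -0.0043], "rotation": [0, 0, 1.07], "gripper": 0},
  {"dp": [0.0238, -0.0285, -0.0043], "rotation": [0, 0, 1.07], "gripper": 0},
  {"dp": [0.0238, -0.0285, -0.0043], "rotation": [0, 0, 1.07], "gripper": 0},
  {"dp": [0.0238, -0.0285, -0.0043], "rotation": [0, 0, 1.07], "gripper": 0},
  {"dp": [0.0238, -0.0285, -0.0043], "rotation": [0, 0, 1.07], "gripper": 0},
  {"dp": [0.0238, -0.0285, -0.0043], "rotation": [0, 0, 1.07], "gripper": 0},
  {"dp": [0.0238, -0.0285, -0.0043], "rotation": [0, 0, 1.07], "gripper": 0},
])

```text
clock: 0.98
position: [393.4, -285.5, 346.9]
ee_rot: [[0.983, 0.186, -0.0], [0.186, -0.983, 0.0], [-0.0, -0.0, -1.0]]
wrist_force: [0.7, -0.2, -0.5]
gripper_width: -0.003
```

Emit:
arm_command([
  {"dp": [0.0238, -0.0285, -0.0043], "rotation": [0, 0, 1.07], "gripper": 0},
  {"dp": [0.0238, -0.0285, -0.0043], "rotation": [0, 0, 1.07], "gripper": 0},
  {"dp": [0.0238, -0.0285, -0.0043], "rotation": [0, 0, 1.07], "gripper": 0},
  {"dp": [0.0238, -0.0285, -0.0043], "rotation": [0, 0, 1.07], "gripper": 0},
  {"dp": [0.0238, -0.0285, -0.0043], "rotation": [0, 0, 1.07], "gripper": 0},
  {"dp": [0.0238, -0.0285, -0.0043], "rotation": [0, 0, 1.07], "gripper": 0},
  {"dp": [0.0238, -0.0285, -0.0043], "rotation": [0, 0, 1.07], "gripper": 0},
  {"dp": [0.0238, -0.0285, -0.0043], "rotation": [0, 0, 1.07], "gripper": 0},
  {"dp": [0.0238, -0.0285, -0.0043], "rotation": [0, 0, 1.07], "gripper": 0},
  {"dp": [0.0238, -0.0285, -0.0043], "rotation": [0, 0, 1.07], "gripper": 0},
])

```text
clock: 1.82
position: [600.7, 22.3, 389.8]
ee_rot: [[1.0, 0.001, -0.0], [0.001, -1.0, 0.0], [-0.0, -0.0, -1.0]]
wrist_force: [0.1, -1.0, 0.5]
gripper_width: 0.001
```

Run:
```python
from h import *
print(status.observe()["position"],status.observe()["ee_rot"],status.observe()["joint_vel"])
import pickle
a=snapshot("wrist");c=camera_info("wrist");pickle.dump(c,open("c1.pkl","wb"));print(c["cam_to_world"])
cv2.imwrite("pics/w1.png",a[:,:,::-1]);cv2.imwrite("pics/w1b.png",cv2.resize(a[:,:,::-1],(768,576),interpolation=cv2.INTER_CUBIC))
```

```text
[600.66  22.32 389.8 ] [[ 1.  0. -0.]
 [ 0. -1.  0.]
 [-0. -0. -1.]] [ 0.66  0.63 -0.75 -0.01  0.11  0.88]
[[  0.    -0.96  -0.28 676.75]
 [ -1.    -0.     0.    27.04]
 [ -0.     0.28  -0.96 461.33]
 [  0.     0.     0.     1.  ]]
```

View pics/w1b.png

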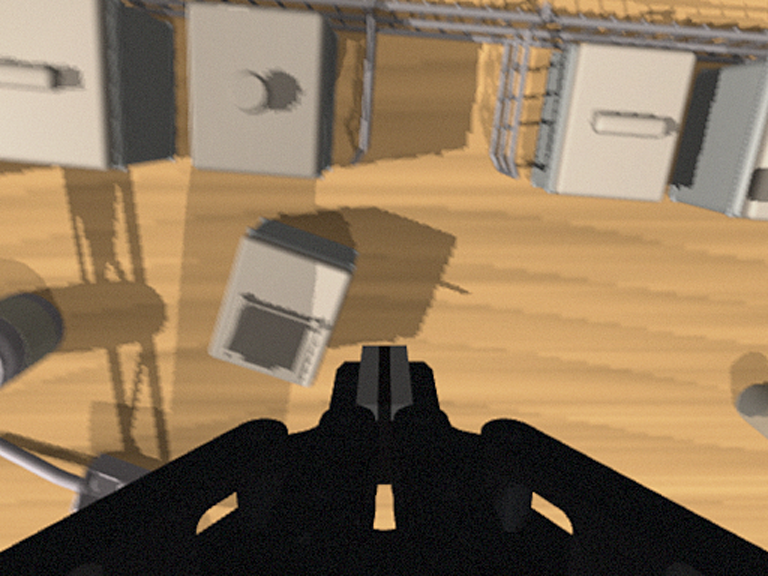

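The view is clear, but the arm was still moving when it was taken. I'll retake it now that it has settled and measure from enlarged crops.

Run:
```python
from h import *
import pickle
snapshot("wrist");snapshot("wrist")
s=status.observe();print(s["position"],s["joint_vel"],s["clock"])
c=camera_info("wrist");a=snapshot("wrist")[:,:,::-1];pickle.dump(c,open("c1.pkl","wb"))
cv2.imwrite("pics/w2.png",a)
cv2.imwrite("pics/w2c.png",cv2.resize(a[130:265,130:250],None,fx=4,fy=4,interpolation=cv2.INTER_CUBIC))
cv2.imwrite("pics/w2d.png",cv2.resize(a[0:130,200:390],None,fx=4,fy=4,interpolation=cv2.INTER_CUBIC))
```

```text
[600.84  22.37 389.34] [-0.05 -0.03  0.04 -0.02  0.01 -0.01] 1.9667
```

View pics/w2c.png

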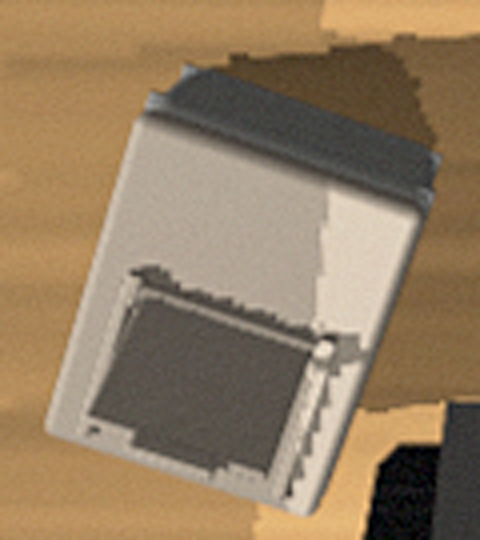

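View pics/w2d.png

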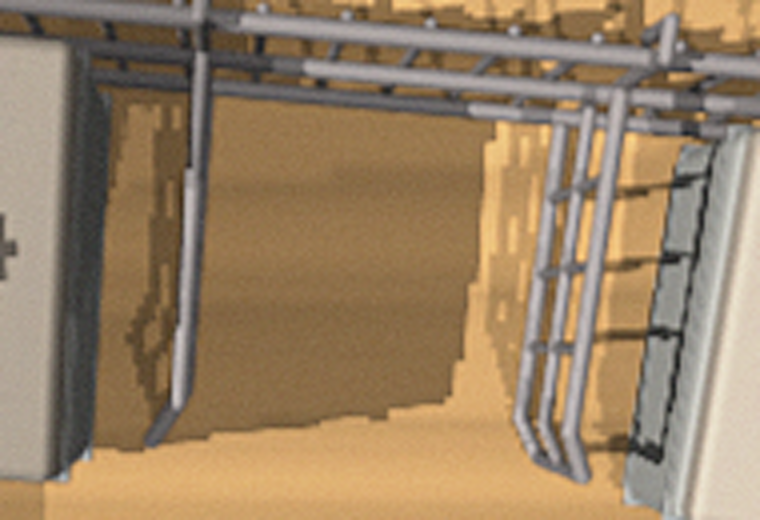

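Run:
```python
from h import *
import pickle
c=pickle.load(open("c1.pkl","rb"))
A=lambda x,y,z:ray("wrist",130+x/4,130+y/4,z,c)
D=lambda x,y,z:ray("wrist",200+x/4,y/4,z,c)
P=[A(*p,80) for p in [(138,115),(432,208),(312,517),(46,433)]];print("can",np.array(P),np.mean(P,0))
for a,b in [(3,0),(2,1),(1,0),(2,3)]:
  d=P[b]-P[a];print(np.linalg.norm(d),np.degrees(np.arctan2(d[1],d[0])))
yaw=-16.5
print("flap edge at z130",A(210,470,130), "corner R base",A(325,345,83), "L base",A(135,280,83))
print("+y div inner",D(209,70,75),D(189,380,75))
print("-y div inner",D(611,100,75),D(565,430,75), "bottom",D(560,130,3),D(524,420,3))
print("ledge rail top",D(250,18,102),D(640,55,102),"low",D(120,85,3),D(720,130,3))
print("tub_knob lid corner",D(80,45,100),D(45,475,100))
print("tub_bar lid corners",D(740,130,75))
```

```text
can [[590.3  127.27  80.  ]
 [563.13  43.75  80.  ]
 [462.42  82.2   80.  ]
 [490.73 162.62  80.  ]] [526.64 103.96  80.  ]
105.65786886314942 -19.548168233579283
107.80297125454544 -20.90046848186363
87.82598851300544 71.98314038893632
85.25079940368136 70.60769758897725
flap edge at z130 [504.26 101.31 130.  ] corner R base [521.36  75.85  83.  ] L base [541.54 130.9   83.  ]
+y div inner [738.1  27.6  75. ] [660.93  32.91  75.  ]
-y div inner [731.58 -76.4   75.  ] [648.1  -70.99  75.  ] bottom [733.7  -80.04   3.  ] [646.3  -74.95   3.  ]
ledge rail top [744.89  17.62 102.  ] [737.42 -75.47 102.  ] low [745.68  55.65   3.  ] [ 733.95 -129.44    3.  ]
tub_knob lid corner [739.26  58.22 100.  ] [637.63  69.91 100.  ]
tub_bar lid corners [ 724.61 -110.58   75.  ]
```

Run:
```python
from h import *
import pickle
c=pickle.load(open("c1.pkl","rb"))
s=status.observe();print(s["clock"],s["position"],s["ee_rot"])
print(c["cam_to_world"][:3,3],camera_info("wrist")["cam_to_world"][:3])
print(proj("wrist",s["position"]+s["ee_rot"]@[0,0,73]))
```

```text
2.0167 [600.16  21.18 389.19] [[ 1.  0. -0.]
 [ 0. -1. -0.]
 [-0.  0. -1.]]
[674.46  23.32 460.12] [[  0.    -0.96  -0.29 673.81]
 [ -1.    -0.    -0.    22.01]
 [ -0.     0.29  -0.96 459.89]]
[257.2  247.01]
```

Run:
```python
from h import *
plan([551.1,96.9,240],tool(-19),6,p0=[600,20,389.5],R0=tool(0))
```

```text
6 rows dp [ -9.88 -11.62  24.92] mm rot [0.   0.   3.17]
```

Emit:
arm_command([
  {"dp": [-0.0099, -0.0116, 0.025], "rotation": [0, 0, 3.17], "gripper": 0},
  {"dp": [-0.0099, -0.0116, 0.025], "rotation": [0, 0, 3.17], "gripper": 0},
  {"dp": [-0.0099, -0.0116, 0.025], "rotation": [0, 0, 3.17], "gripper": 0},
  {"dp": [-0.0099, -0.0116, 0.025], "rotation": [0, 0, 3.17], "gripper": 0},
  {"dp": [-0.0099, -0.0116, 0.025], "rotation": [0, 0, 3.17], "gripper": 0},
  {"dp": [-0.0099, -0.0116, 0.025], "rotation": [0, 0, 3.17], "gripper": 0},
  {"dp": [0, 0, 0.02], "rotation": [0, 0, 0], "gripper": 0},
  {"dp": [0, 0, 0], "rotation": [0, 0, 0], "gripper": 0},
  {"dp": [0, 0, 0], "rotation": [0, 0, 0], "gripper": 0},
  {"dp": [0, 0, 0], "rotation": [0, 0, 0], "gripper": 0},
])

```text
clock: 2.85
position: [551.6, 96.1, 221.5]
ee_rot: [[0.945, -0.326, 0.002], [-0.326, -0.945, -0.0], [0.002, -0.001, -1.0]]
wrist_force: [0.6, 0.3, 0.7]
gripper_width: -0.002
```

Run:
```python
from h import *
s=status.observe();print(s["position"],s["ee_rot"],s["wrist_force"])
a=snapshot("side")[:,:,::-1];cv2.imwrite("pics/s3.png",cv2.resize(a[140:290,170:370],None,fx=4,fy=4,interpolation=cv2.INTER_CUBIC))
```

```text
[551.62  96.07 221.49] [[ 0.95 -0.33  0.  ]
 [-0.33 -0.95 -0.  ]
 [ 0.   -0.   -1.  ]] [0.6  0.28 0.68]
```

View pics/s3.png

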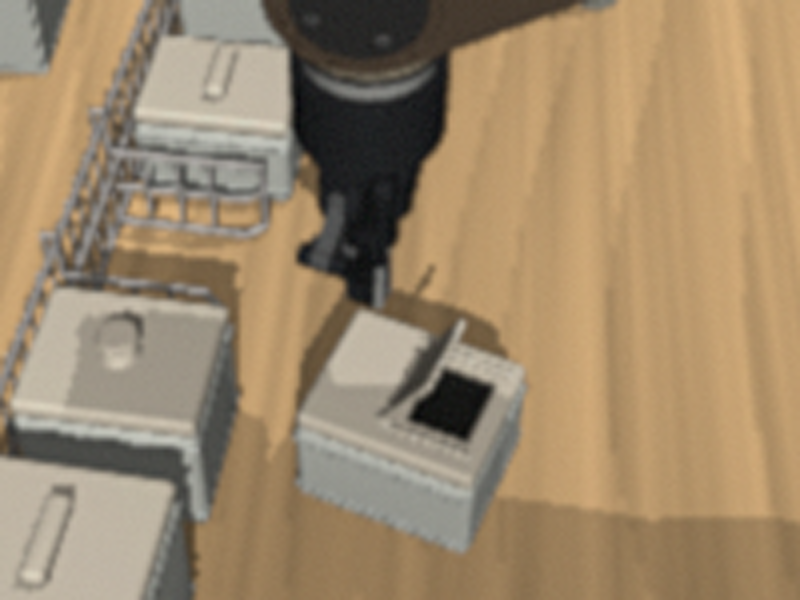

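Emit:
arm_command([
  {"dp": [0, 0, 0.018], "rotation": [0, 0, 0], "gripper": 0},
  {"dp": [0, 0, 0.018], "rotation": [0, 0, 0], "gripper": 0},
  {"dp": [0, 0, 0], "rotation": [0, 0, 0], "gripper": 0},
  {"dp": [-0.012, 0, 0], "rotation": [0, 0, 0], "gripper": 0},
  {"dp": [-0.012, 0, 0], "rotation": [0, 0, 0], "gripper": 0},
  {"dp": [-0.012, 0, 0], "rotation": [0, 0, 0], "gripper": 0},
  {"dp": [-0.012, 0, 0], "rotation": [0, 0, 0], "gripper": 0},
  {"dp": [-0.011, 0, 0], "rotation": [0, 0, 0], "gripper": 0},
  {"dp": [0, 0, 0], "rotation": [0, 0, 0], "gripper": 0},
  {"dp": [0, 0, 0], "rotation": [0, 0, 0], "gripper": 0},
])

```text
clock: 3.73
position: [494.5, 116.6, 184.3]
ee_rot: [[0.946, -0.324, 0.001], [-0.324, -0.946, -0.0], [0.001, -0.0, -1.0]]
wrist_force: [0.1, -0.5, 0.6]
gripper_width: -0.0
```

Run:
```python
from h import *
s=status.observe();print(s["position"],s["wrist_force"])
a=snapshot("side")[:,:,::-1];cv2.imwrite("pics/s4.png",cv2.resize(a[140:290,170:370],None,fx=4,fy=4,interpolation=cv2.INTER_CUBIC))
```

```text
[494.54 116.62 184.3 ] [ 0.06 -0.47  0.64]
```

View pics/s4.png

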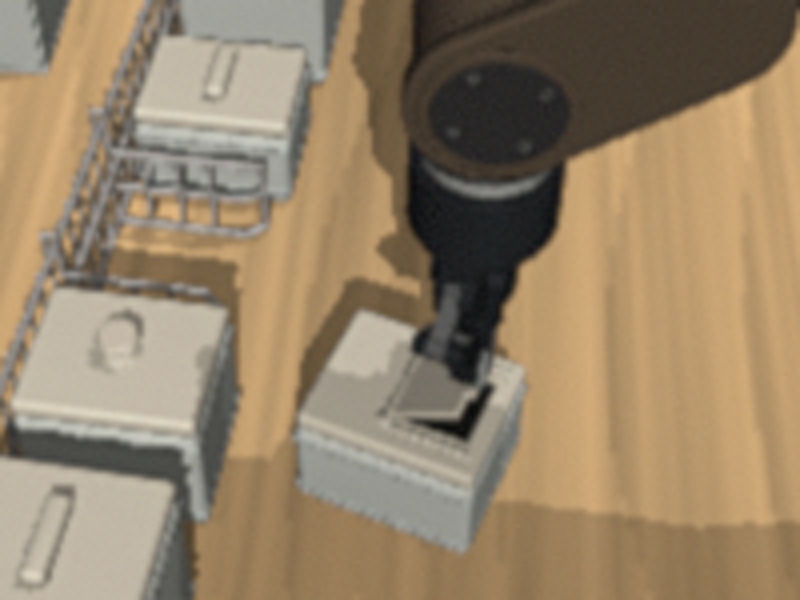

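The flap has swung to about 0.6 rad under the finger and the canister hasn't moved. Next I press down.

Emit:
arm_command([
  {"dp": [0, 0, 0.008], "rotation": [0, 0, 0], "gripper": 0},
  {"dp": [0, 0, 0.008], "rotation": [0, 0, 0], "gripper": 0},
  {"dp": [0, 0, 0.006], "rotation": [0, 0, 0], "gripper": 0},
  {"dp": [0, 0, 0.002], "rotation": [0, 0, 0], "gripper": 0},
  {"dp": [0, 0, 0.001], "rotation": [0, 0, 0], "gripper": 0},
  {"dp": [0, 0, 0.001], "rotation": [0, 0, 0], "gripper": 0},
  {"dp": [0, 0, 0], "rotation": [0, 0, 0], "gripper": 0},
  {"dp": [0, 0, 0], "rotation": [0, 0, 0], "gripper": 0},
  {"dp": [0, 0, 0], "rotation": [0, 0, 0], "gripper": 0},
  {"dp": [0, 0, 0], "rotation": [0, 0, 0], "gripper": 0},
])

```text
clock: 4.62
position: [495.1, 116.3, 158.0]
ee_rot: [[0.946, -0.325, 0.0], [-0.325, -0.946, 0.0], [0.0, -0.0, -1.0]]
wrist_force: [-0.9, -0.0, -0.0]
gripper_width: -0.001
```

Emit:
arm_command([
  {"dp": [0, 0, 0.001], "rotation": [0, 0, 0], "gripper": 0},
  {"dp": [0, 0, 0.001], "rotation": [0, 0, 0], "gripper": 0},
  {"dp": [0, 0, 0], "rotation": [0, 0, 0], "gripper": 0},
  {"dp": [0, 0, 0], "rotation": [0, 0, 0], "gripper": 0},
  {"dp": [0, 0, 0], "rotation": [0, 0, 0], "gripper": 0},
  {"dp": [0, 0, 0], "rotation": [0, 0, 0], "gripper": 0},
  {"dp": [0, 0, 0], "rotation": [0, 0, 0], "gripper": 0},
  {"dp": [0, 0, 0], "rotation": [0, 0, 0], "gripper": 0},
  {"dp": [0, 0, 0], "rotation": [0, 0, 0], "gripper": 0},
  {"dp": [0, 0, 0], "rotation": [0, 0, 0], "gripper": 0},
])

```text
clock: 5.45
position: [495.4, 116.3, 157.4]
ee_rot: [[0.946, -0.324, -0.0], [-0.324, -0.946, -0.0], [-0.0, 0.0, -1.0]]
wrist_force: [-3.2, -0.2, 7.7]
gripper_width: 0.003
```

Run:
```python
from h import *
plan([554,182,215],tool(71),13,p0=[495.3,116.3,216],R0=tool(-19))
```

```text
13 rows dp [ 6.78 -3.26  0.08] mm rot [ 0.    0.   -6.92]
```

Emit:
arm_command([
  {"dp": [0, 0, -0.01], "rotation": [0, 0, 0], "gripper": 0},
  {"dp": [0, 0, -0.025], "rotation": [0, 0, 0], "gripper": 0},
  {"dp": [0, 0, -0.025], "rotation": [0, 0, 0], "gripper": 0.25},
  {"dp": [0, 0, 0], "rotation": [0, 0, 0], "gripper": 0.5},
  {"dp": [0, 0, 0], "rotation": [0, 0, 0], "gripper": 0.5},
  {"dp": [0, 0, 0], "rotation": [0, 0, 0], "gripper": 0.5},
  {"dp": [0, 0, 0], "rotation": [0, 0, 0], "gripper": 0.5},
  {"dp": [0, 0, 0], "rotation": [0, 0, 0], "gripper": 0.5},
  {"dp": [0, 0, 0], "rotation": [0, 0, 0], "gripper": 0.5},
  {"dp": [0, 0, 0], "rotation": [0, 0, 0], "gripper": 0.5},
])

```text
clock: 6.28
position: [494.8, 116.2, 215.1]
ee_rot: [[0.946, -0.325, -0.002], [-0.325, -0.946, -0.0], [-0.002, 0.001, -1.0]]
wrist_force: [0.1, -0.4, 0.2]
gripper_width: 0.497
```

Run:
```python
from h import *
s=status.observe();print(s["position"],s["wrist_force"],s["gripper_width"])
a=snapshot("side")[:,:,::-1];cv2.imwrite("pics/s5.png",cv2.resize(a[140:290,170:370],None,fx=4,fy=4,interpolation=cv2.INTER_CUBIC))
```

```text
[494.78 116.24 215.1 ] [ 0.14 -0.45  0.18] 0.49709335849625846
```

View pics/s5.png

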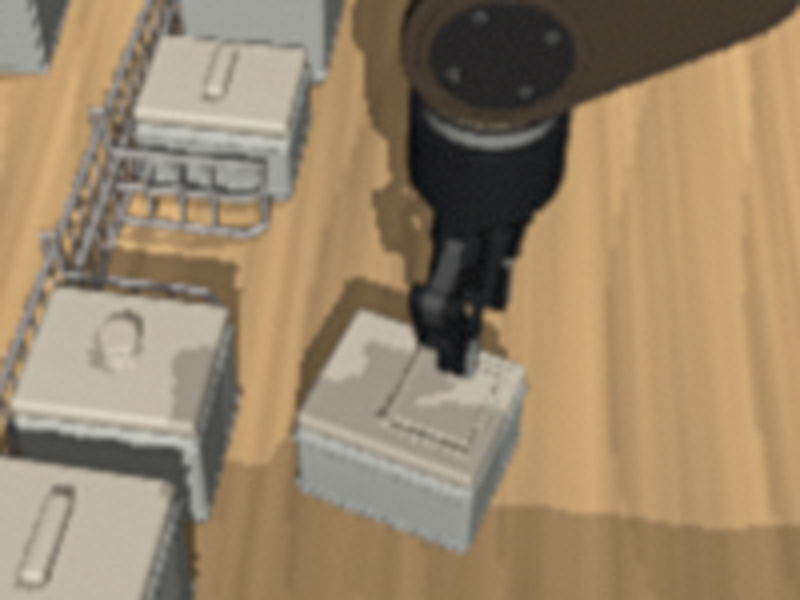

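The flap is lying flat and the canister has stayed put. Next I go round to its +y side.

Emit:
arm_command([
  {"dp": [0.0068, -0.0033, 0], "rotation": [0, 0, -6.92], "gripper": 0.5},
  {"dp": [0.0068, -0.0033, 0], "rotation": [0, 0, -6.92], "gripper": 0.5},
  {"dp": [0.0068, -0.0033, 0], "rotation": [0, 0, -6.92], "gripper": 0.5},
  {"dp": [0.0068, -0.0033, 0], "rotation": [0, 0, -6.92], "gripper": 0.5},
  {"dp": [0.0068, -0.0033, 0], "rotation": [0, 0, -6.92], "gripper": 0.5},
  {"dp": [0.0068, -0.0033, 0], "rotation": [0, 0, -6.92], "gripper": 0.5},
  {"dp": [0.0068, -0.0033, 0], "rotation": [0, 0, -6.92], "gripper": 0.5},
  {"dp": [0.0068, -0.0033, 0], "rotation": [0, 0, -6.92], "gripper": 0.5},
  {"dp": [0.0068, -0.0033, 0], "rotation": [0, 0, -6.92], "gripper": 0.5},
  {"dp": [0.0068, -0.0033, 0], "rotation": [0, 0, -6.92], "gripper": 0.5},
])

```text
clock: 7.17
position: [551.4, 160.3, 215.6]
ee_rot: [[0.635, 0.773, -0.0], [0.773, -0.635, -0.0], [-0.0, -0.0, -1.0]]
wrist_force: [-0.8, 0.2, 0.1]
gripper_width: 0.502
```

Emit:
arm_command([
  {"dp": [0.0068, -0.0033, 0], "rotation": [0, 0, -6.92], "gripper": 0.5},
  {"dp": [0.0068, -0.0033, 0], "rotation": [0, 0, -6.92], "gripper": 0.5},
  {"dp": [0.0068, -0.0033, 0], "rotation": [0, 0, -6.92], "gripper": 0.5},
  {"dp": [0, 0, 0.01], "rotation": [0, 0, 0], "gripper": 0.5},
  {"dp": [0, 0, 0.025], "rotation": [0, 0, 0], "gripper": 0.5},
  {"dp": [0, 0, 0.03], "rotation": [0, 0, 0], "gripper": 0.5},
  {"dp": [0, 0, 0.03], "rotation": [0, 0, 0], "gripper": 0.5},
  {"dp": [0, 0, 0.02], "rotation": [0, 0, 0], "gripper": 0.5},
  {"dp": [0, 0, 0], "rotation": [0, 0, 0], "gripper": 0.5},
  {"dp": [0, 0, 0], "rotation": [0, 0, 0], "gripper": 0.5},
])

```text
clock: 8.0
position: [552.7, 182.1, 99.1]
ee_rot: [[0.327, 0.945, -0.004], [0.945, -0.327, -0.001], [-0.002, -0.004, -1.0]]
wrist_force: [-0.5, -0.2, 0.2]
gripper_width: 0.5
```

Run:
```python
from h import *
s=status.observe();print(s["position"],s["wrist_force"],s["gripper_width"],s["q"])
a=snapshot("side")[:,:,::-1];cv2.imwrite("pics/s6.png",cv2.resize(a[140:330,170:370],None,fx=3,fy=3,interpolation=cv2.INTER_CUBIC))
```

```text
[552.68 182.06  99.06] [-0.5  -0.17  0.23] 0.5002452365714909 [ 0.14  0.34  1.93 -0.    0.88  0.48]
```

View pics/s6.png

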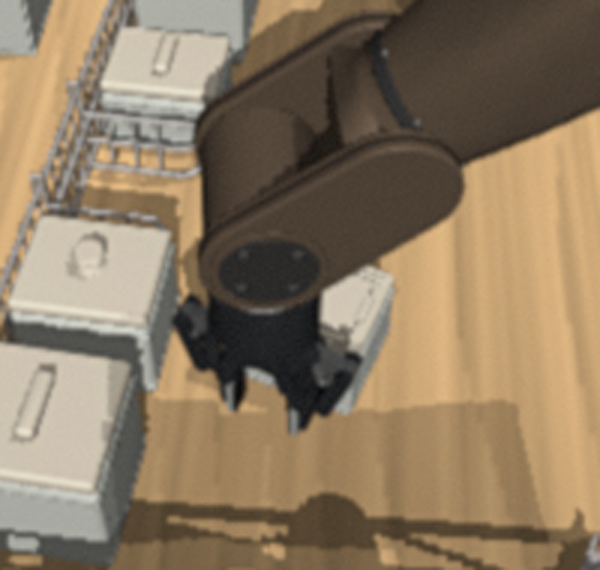

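Run:
```python
from h import *
plan([512,47.3,99],tool(85.8),16,p0=[544.9,159.4,99],R0=tool(71))
```

```text
16 rows dp [-7.3  -0.55  0.  ] mm rot [ 0.    0.   -0.92]
```

Emit:
arm_command([
  {"dp": [-0.006, 0, 0], "rotation": [0, 0, 0], "gripper": 0.5},
  {"dp": [-0.006, 0, 0], "rotation": [0, 0, 0], "gripper": 0.5},
  {"dp": [-0.006, 0, 0], "rotation": [0, 0, 0], "gripper": 0.5},
  {"dp": [-0.006, 0, 0], "rotation": [0, 0, 0], "gripper": 0.5},
  {"dp": [-0.0073, -0.0006, 0], "rotation": [0, 0, -0.92], "gripper": 0.5},
  {"dp": [-0.0073, -0.0006, 0], "rotation": [0, 0, -0.92], "gripper": 0.5},
  {"dp": [-0.0073, -0.0006, 0], "rotation": [0, 0, -0.92], "gripper": 0.5},
  {"dp": [-0.0073, -0.0006, 0], "rotation": [0, 0, -0.92], "gripper": 0.5},
  {"dp": [-0.0073, -0.0006, 0], "rotation": [0, 0, -0.92], "gripper": 0.5},
  {"dp": [-0.0073, -0.0006, 0], "rotation": [0, 0, -0.92], "gripper": 0.5},
])

```text
clock: 8.88
position: [530.3, 118.9, 102.0]
ee_rot: [[0.233, 0.972, 0.002], [0.972, -0.233, 0.002], [0.002, 0.002, -1.0]]
wrist_force: [0.4, 2.4, 1.5]
gripper_width: 0.498
```

Run:
```python
from h import *
s=status.observe();print(s["position"],s["wrist_force"])
a=snapshot("side")[:,:,::-1];b=snapshot("scene")[:,:,::-1]
cv2.imwrite("pics/s7.png",np.hstack([cv2.resize(x,None,fx=2.6,fy=2.6,interpolation=cv2.INTER_CUBIC) for x in (a[140:290,190:340],b[120:270,210:360])]))
```

```text
[530.34 118.87 102.05] [0.43 2.43 1.46]
```

View pics/s7.png

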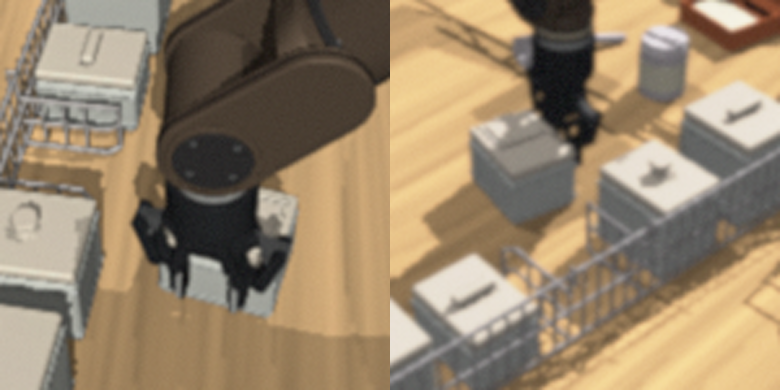

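Emit:
arm_command([
  {"dp": [-0.0073, -0.0006, 0], "rotation": [0, 0, -0.92], "gripper": 0.5},
  {"dp": [-0.0073, -0.0006, 0], "rotation": [0, 0, -0.92], "gripper": 0.5},
  {"dp": [-0.0073, -0.0006, 0], "rotation": [0, 0, -0.92], "gripper": 0.5},
  {"dp": [-0.0073, -0.0006, 0], "rotation": [0, 0, -0.92], "gripper": 0.5},
  {"dp": [-0.0073, -0.0006, 0], "rotation": [0, 0, -0.92], "gripper": 0.5},
  {"dp": [-0.0073, -0.0006, 0], "rotation": [0, 0, -0.92], "gripper": 0.5},
  {"dp": [-0.0073, -0.0006, 0], "rotation": [0, 0, -0.92], "gripper": 0.5},
  {"dp": [-0.005, -0.0006, 0], "rotation": [0, 0, -0.92], "gripper": 0.5},
  {"dp": [-0.002, 0, 0], "rotation": [0, 0, 0], "gripper": 0.5},
  {"dp": [0, 0, 0], "rotation": [0, 0, 0], "gripper": 0.5},
])

```text
clock: 9.82
position: [515.1, 62.4, 101.3]
ee_rot: [[0.108, 0.994, 0.001], [0.994, -0.108, -0.0], [-0.0, 0.001, -1.0]]
wrist_force: [-0.3, 0.6, 0.7]
gripper_width: 0.501
```

Run:
```python
from h import *
s=status.observe();print(s["position"],s["ee_rot"][:,0],s["wrist_force"])
a=snapshot("side")[:,:,::-1];b=snapshot("scene")[:,:,::-1]
cv2.imwrite("pics/s8.png",np.hstack([cv2.resize(x,None,fx=2.6,fy=2.6,interpolation=cv2.INTER_CUBIC) for x in (a[110:260,190:340],b[120:270,180:330])]))
```

```text
[515.08  62.42 101.25] [ 0.11  0.99 -0.  ] [-0.3   0.61  0.65]
```

View pics/s8.png

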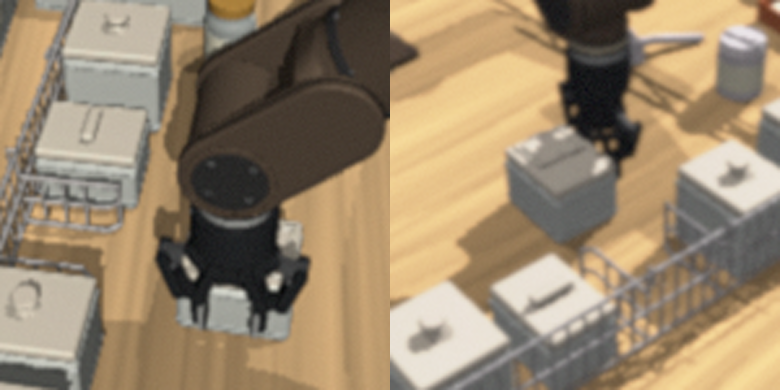

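Emit:
arm_command([
  {"dp": [-0.005, -0.0006, 0], "rotation": [0, 0, -0.7], "gripper": 0.5},
  {"dp": [-0.005, -0.0006, 0], "rotation": [0, 0, -0.7], "gripper": 0.5},
  {"dp": [-0.004, -0.0006, 0], "rotation": [0, 0, -0.6], "gripper": 0.5},
  {"dp": [0, 0, 0], "rotation": [0, 0, 0], "gripper": 0.5},
  {"dp": [0, 0, 0], "rotation": [0, 0, 0], "gripper": 0.5},
  {"dp": [0.015, 0, 0], "rotation": [0, 0, 0], "gripper": 0.5},
  {"dp": [0.025, 0, -0.01], "rotation": [0, 0, 0], "gripper": 0.5},
  {"dp": [0, 0, -0.04], "rotation": [0, 0, 0], "gripper": 0.5},
  {"dp": [0, 0, -0.04], "rotation": [0, 0, 0], "gripper": 0.5},
  {"dp": [0, 0, -0.03], "rotation": [0, 0, 0], "gripper": 0.5},
])

```text
clock: 10.75
position: [515.1, 88.8, 223.3]
ee_rot: [[0.071, 0.998, 0.002], [0.998, -0.071, -0.001], [-0.001, 0.002, -1.0]]
wrist_force: [1.7, 0.1, 0.8]
gripper_width: 0.5
```

Run:
```python
from h import *
s=status.observe();print(s["position"],s["ee_rot"])
# view pose: tool yaw -4, TCP 560,-10,330
plan([560,-10,340],tool(-4),14,R0=s["ee_rot"])
```

```text
[515.11  88.76 223.33] [[ 0.07  1.    0.  ]
 [ 1.   -0.07 -0.  ]
 [-0.    0.   -1.  ]]
14 rows dp [-2.91  8.11 -8.32] mm rot [ 0.01 -0.    6.43]
```

Emit:
arm_command([
  {"dp": [-0.0029, 0.0081, -0.0083], "rotation": [0, 0, 6.43], "gripper": 0.5},
  {"dp": [-0.0029, 0.0081, -0.0083], "rotation": [0, 0, 6.43], "gripper": 0.5},
  {"dp": [-0.0029, 0.0081, -0.0083], "rotation": [0, 0, 6.43], "gripper": 0.5},
  {"dp": [-0.0029, 0.0081, -0.0083], "rotation": [0, 0, 6.43], "gripper": 0.5},
  {"dp": [-0.0029, 0.0081, -0.0083], "rotation": [0, 0, 6.43], "gripper": 0.5},
  {"dp": [-0.0029, 0.0081, -0.0083], "rotation": [0, 0, 6.43], "gripper": 0.5},
  {"dp": [-0.0029, 0.0081, -0.0083], "rotation": [0, 0, 6.43], "gripper": 0.5},
  {"dp": [-0.0029, 0.0081, -0.0083], "rotation": [0, 0, 6.43], "gripper": 0.5},
  {"dp": [-0.0029, 0.0081, -0.0083], "rotation": [0, 0, 6.43], "gripper": 0.5},
  {"dp": [-0.0029, 0.0081, -0.0083], "rotation": [0, 0, 6.43], "gripper": 0.5},
])

```text
clock: 11.58
position: [564.2, 22.9, 303.9]
ee_rot: [[0.932, 0.363, -0.001], [0.363, -0.932, -0.001], [-0.001, 0.001, -1.0]]
wrist_force: [-0.0, 1.1, -0.3]
gripper_width: 0.499
```

Emit:
arm_command([
  {"dp": [-0.0029, 0.0081, -0.0083], "rotation": [0, 0, 6.43], "gripper": 0.5},
  {"dp": [-0.0029, 0.0081, -0.0083], "rotation": [0, 0, 6.43], "gripper": 0.5},
  {"dp": [-0.0029, 0.0081, -0.0083], "rotation": [0, 0, 6.43], "gripper": 0.5},
  {"dp": [-0.0029, 0.0081, -0.0083], "rotation": [0, 0, 6.43], "gripper": 0.5},
  {"dp": [0, 0, 0], "rotation": [0, 0, 0], "gripper": 0.5},
  {"dp": [0, 0, 0], "rotation": [0, 0, 0], "gripper": 0.5},
  {"dp": [0, 0, 0], "rotation": [0, 0, 0], "gripper": 0.5},
  {"dp": [0, 0, 0], "rotation": [0, 0, 0], "gripper": 0.5},
  {"dp": [0, 0, 0], "rotation": [0, 0, 0], "gripper": 0.5},
  {"dp": [0, 0, 0], "rotation": [0, 0, 0], "gripper": 0.5},
])

```text
clock: 12.42
position: [559.4, -9.7, 336.5]
ee_rot: [[0.997, -0.071, -0.001], [-0.071, -0.997, 0.0], [-0.001, -0.0, -1.0]]
wrist_force: [0.1, -0.2, 1.0]
gripper_width: 0.499
```

Run:
```python
from h import *
import pickle
s=status.observe();print(s["position"],s["joint_vel"],s["clock"])
c=camera_info("wrist");a=snapshot("wrist")[:,:,::-1];pickle.dump(c,open("c2.pkl","wb"))
cv2.imwrite("pics/w3.png",a);cv2.imwrite("pics/w3b.png",cv2.resize(a,(768,576),interpolation=cv2.INTER_CUBIC))
```

```text
[559.4   -9.67 336.46] [-0. -0. -0.  0.  0.  0.] 12.4167
```

View pics/w3b.png

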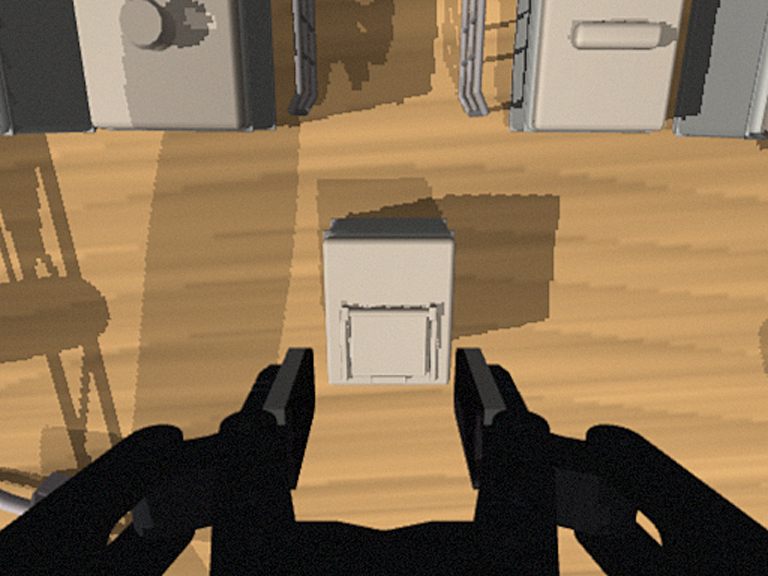

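Run:
```python
from h import *
import pickle
c=pickle.load(open("c2.pkl","rb"))
a=cv2.imread("pics/w3.png")
cv2.imwrite("pics/w3c.png",cv2.resize(a[0:90,180:340],None,fx=4.5,fy=4.5,interpolation=cv2.INTER_CUBIC))
cv2.imwrite("pics/w3d.png",cv2.resize(a[140:262,205:315],None,fx=4.5,fy=4.5,interpolation=cv2.INTER_CUBIC))
```

```text
(no output)
```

View pics/w3c.png

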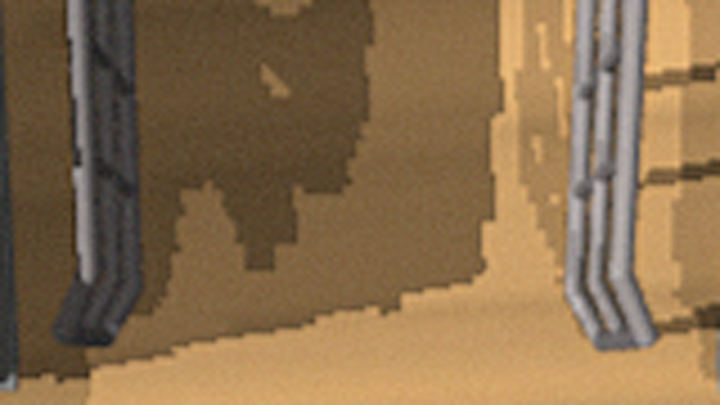

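View pics/w3d.png

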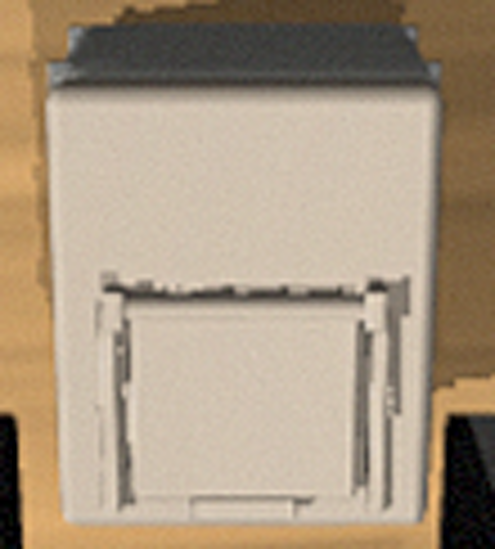

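Run:
```python
from h import *
import pickle
c=pickle.load(open("c2.pkl","rb"))
f=lambda x,y,z:ray("wrist",180+x/4.5,y/4.5,z,c)
g=lambda x,y,z:ray("wrist",205+x/4.5,140+y/4.5,z,c)
L=[f(85,10,75),f(95,270,75)];R=[f(625,10,75),f(612,270,75)];print(L,R)
print("low",f(136,270,3),f(568,270,3))
P=[g(*p,80) for p in [(47,88),(441,88),(426,522),(64,520)]];print(np.array(P),np.mean(P,0))
for a,b in [(3,0),(2,1),(1,0),(2,3)]:
  d=P[b]-P[a];print(np.linalg.norm(d),np.degrees(np.arctan2(d[1],d[0])))
m=(L[0]+R[0])/2,(L[1]+R[1])/2;print(m)
for A in (L,R): d=A[0]-A[1];print(np.degrees(np.arctan2(d[1],d[0])))
u=np.array([np.cos(np.radians(-4.2)),np.sin(np.radians(-4.2))]);n=np.array([-u[1],u[0]])
print("lateral can rel bay",(np.mean(P,0)-sum(m)/2)[:2]@n)
```

```text
[array([703.3 ,  31.04,  75.  ]), array([655.77,  34.67,  75.  ])] [array([695.86, -73.97,  75.  ]), array([648.33, -70.5 ,  75.  ])]
low [660.02  35.13   3.  ] [652.45 -71.79   3.  ]
[[563.02  30.64  80.  ]
 [556.96 -55.12  80.  ]
 [451.6  -48.33  80.  ]
 [458.18  37.61  80.  ]] [507.44  -8.8   80.  ]
105.0704347390764 -3.8051970604257197
105.58356127586536 -3.6905333339184256
85.97685043380923 85.96227865532407
86.19175126190915 85.62189029340585
(array([699.58, -21.46,  75.  ]), array([652.05, -17.92,  75.  ]))
-4.366253328975965
-4.165944714027161
lateral can rel bay -1.469406165224045
```

The canister now has a yaw of about -4.0°, against about -4.2° for the bay, and is 1.5 mm off the bay's centreline. Next I go round to the front.

Emit:
arm_command([
  {"dp": [-0.0255, 0.0006, 0.01], "rotation": [0, 0, 0], "gripper": 0.5},
  {"dp": [-0.0255, 0.0006, 0.01], "rotation": [0, 0, 0], "gripper": 0.5},
  {"dp": [-0.0255, 0.0006, 0.02], "rotation": [0, 0, 0], "gripper": 0.5},
  {"dp": [-0.0255, 0.0006, 0.03], "rotation": [0, 0, 0], "gripper": 0.5},
  {"dp": [-0.0255, 0.0006, 0.03], "rotation": [0, 0, 0], "gripper": 0.5},
  {"dp": [0, 0, 0.03], "rotation": [0, 0, 0], "gripper": 0.5},
  {"dp": [0, 0, 0.02], "rotation": [0, 0, 0], "gripper": 0.5},
  {"dp": [0, 0, 0], "rotation": [0, 0, 0], "gripper": 0.5},
  {"dp": [0, 0, 0], "rotation": [0, 0, 0], "gripper": 0.5},
  {"dp": [0, 0, 0], "rotation": [0, 0, 0], "gripper": 0.5},
])

```text
clock: 13.3
position: [433.3, -4.1, 188.7]
ee_rot: [[0.997, -0.072, 0.002], [-0.072, -0.997, -0.001], [0.002, 0.0, -1.0]]
wrist_force: [0.1, -0.6, 0.8]
gripper_width: 0.506
```

Run:
```python
from h import *
s=status.observe();print(s["position"],s["q"],s["ee_rot"])
a=snapshot("side")[:,:,::-1];b=snapshot("scene")[:,:,::-1]
cv2.imwrite("pics/s9.png",np.hstack([cv2.resize(x,None,fx=2.6,fy=2.6,interpolation=cv2.INTER_CUBIC) for x in (a[90:240,210:360],b[100:250,180:330])]))
```

```text
[433.33  -4.06 188.69] [-0.24 -0.13  2.25 -0.    1.02  1.4 ] [[ 1.   -0.07  0.  ]
 [-0.07 -1.   -0.  ]
 [ 0.    0.   -1.  ]]
```

View pics/s9.png

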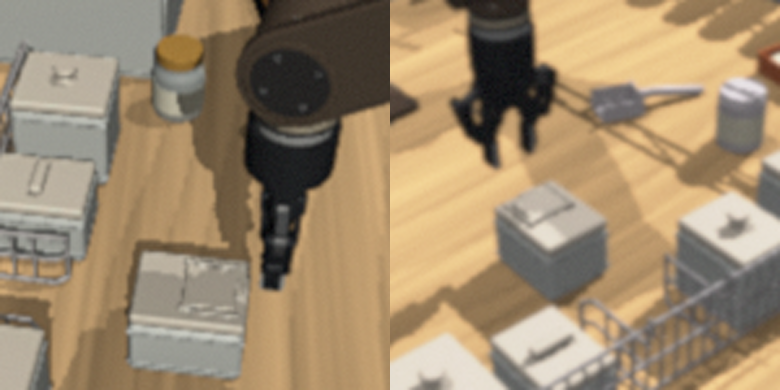

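Emit:
arm_command([
  {"dp": [-0.003, 0, 0.01], "rotation": [0, 0, 0], "gripper": 0.5},
  {"dp": [0, 0, 0.02], "rotation": [0, 0, 0], "gripper": 0.5},
  {"dp": [0, 0, 0.025], "rotation": [0, 0, 0], "gripper": 0.5},
  {"dp": [0, 0, 0.02], "rotation": [0, 0, 0], "gripper": 0.5},
  {"dp": [0, 0, 0.013], "rotation": [0, 0, 0], "gripper": 0.5},
  {"dp": [0, 0, 0], "rotation": [0, 0, 0], "gripper": 0.5},
  {"dp": [0, 0, 0], "rotation": [0, 0, 0], "gripper": 0.5},
  {"dp": [0, 0, 0], "rotation": [0, 0, 0], "gripper": 0.5},
  {"dp": [0, 0, 0], "rotation": [0, 0, 0], "gripper": 0.5},
  {"dp": [0, 0, 0], "rotation": [0, 0, 0], "gripper": 0.5},
])

```text
clock: 14.23
position: [430.1, -3.8, 100.4]
ee_rot: [[0.997, -0.072, 0.003], [-0.072, -0.997, -0.001], [0.003, 0.0, -1.0]]
wrist_force: [0.1, 0.5, -0.2]
gripper_width: 0.501
```

Emit:
arm_command([
  {"dp": [0.006, 0, 0], "rotation": [0, 0, 0], "gripper": 0.5},
  {"dp": [0.006, 0, 0], "rotation": [0, 0, 0], "gripper": 0.5},
  {"dp": [0.008, 0, 0], "rotation": [0, 0, 0], "gripper": 0.5},
  {"dp": [0.009, 0, 0], "rotation": [0, 0, 0], "gripper": 0.5},
  {"dp": [0.01, 0, 0], "rotation": [0, 0, 0], "gripper": 0.5},
  {"dp": [0.01, 0, 0], "rotation": [0, 0, 0], "gripper": 0.5},
  {"dp": [0.01, 0, 0], "rotation": [0, 0, 0], "gripper": 0.5},
  {"dp": [0.009, 0, 0], "rotation": [0, 0, 0], "gripper": 0.5},
  {"dp": [0.008, 0, 0], "rotation": [0, 0, 0], "gripper": 0.5},
  {"dp": [0.004, 0, 0], "rotation": [0, 0, 0], "gripper": 0.5},
])

```text
clock: 15.07
position: [510.4, -9.6, 99.2]
ee_rot: [[0.997, -0.072, 0.001], [-0.072, -0.997, -0.0], [0.001, 0.0, -1.0]]
wrist_force: [-1.6, -0.8, -1.2]
gripper_width: 0.5
```

Run:
```python
from h import *
s=status.observe();print(s["position"],s["wrist_force"])
import pickle
a=snapshot("side")[:,:,::-1]
snapshot("scene")
c=camera_info("wrist");w=snapshot("wrist")[:,:,::-1];pickle.dump(c,open("c3.pkl","wb"))
cv2.imwrite("pics/w10.png",w)
cv2.imwrite("pics/s10.png",np.hstack([cv2.resize(a[100:250,180:330],(400,400)),cv2.resize(w,(400,400*3//4))[:400] if 0 else cv2.copyMakeBorder(cv2.resize(w,(400,300)),0,100,0,0,cv2.BORDER_CONSTANT)]))
```

```text
[510.41  -9.6   99.17] [-1.62 -0.76 -1.17]
```

View pics/s10.png

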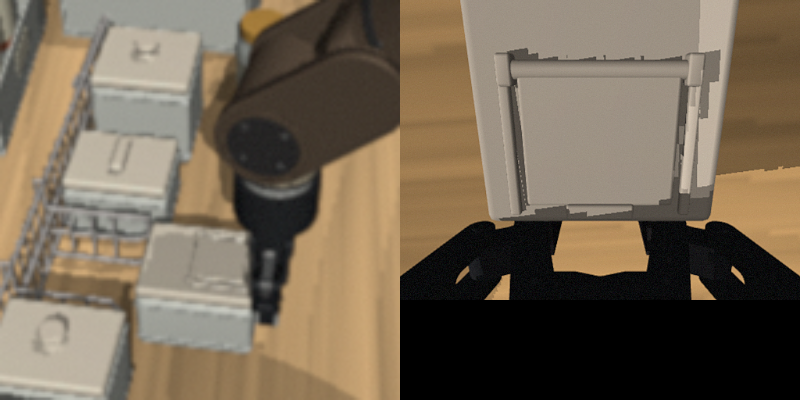

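View pics/w10.png

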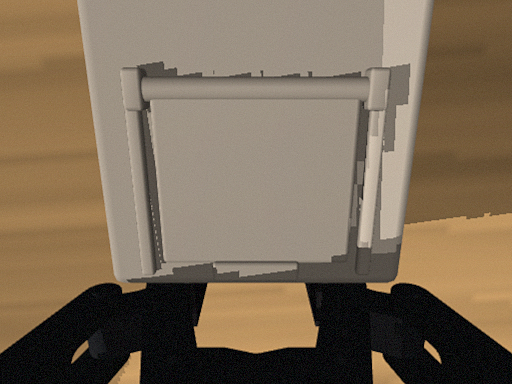

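Emit:
arm_command([
  {"dp": [0.007, 0, 0], "rotation": [0, 0, 0], "gripper": 0.5},
  {"dp": [0.009, -0.0002, 0], "rotation": [0, 0, 0], "gripper": 0.5},
  {"dp": [0.01, -0.0002, 0], "rotation": [0, 0, 0], "gripper": 0.5},
  {"dp": [0.01, -0.0002, 0], "rotation": [0, 0, 0], "gripper": 0.5},
  {"dp": [0.01, -0.0002, 0], "rotation": [0, 0, 0], "gripper": 0.5},
  {"dp": [0.01, -0.0002, 0], "rotation": [0, 0, 0], "gripper": 0.5},
  {"dp": [0.01, 0, 0], "rotation": [0, 0, 0], "gripper": 0.5},
  {"dp": [0.008, 0, 0], "rotation": [0, 0, 0], "gripper": 0.5},
  {"dp": [0.006, 0, 0], "rotation": [0, 0, 0], "gripper": 0.5},
  {"dp": [0.004, 0, 0], "rotation": [0, 0, 0], "gripper": 0.5},
])

```text
clock: 16.05
position: [593.7, -14.6, 99.2]
ee_rot: [[0.997, -0.072, 0.0], [-0.072, -0.997, -0.0], [0.0, 0.0, -1.0]]
wrist_force: [-3.0, -0.5, 1.2]
gripper_width: 0.502
```

Run:
```python
from h import *
s=status.observe();print(s["position"],s["wrist_force"])
a=snapshot("side")[:,:,::-1];b=snapshot("scene")[:,:,::-1]
cv2.imwrite("pics/s11.png",np.hstack([cv2.resize(x,None,fx=2.6,fy=2.6,interpolation=cv2.INTER_CUBIC) for x in (a[100:250,170:320],b[140:290,190:340])]))
```

```text
[593.74 -14.55  99.16] [-2.99 -0.52  1.16]
```

View pics/s11.png

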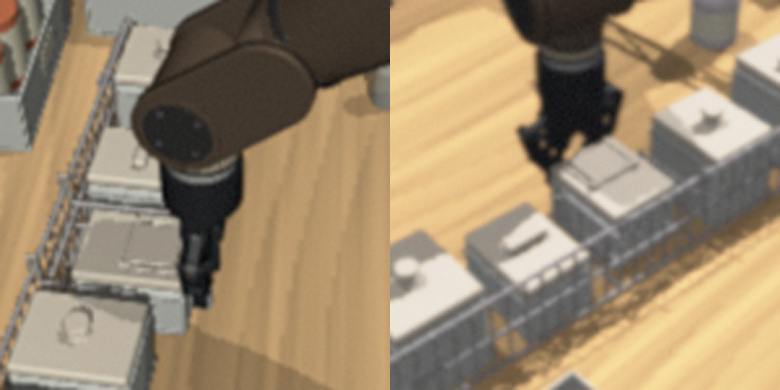

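The canister is inside the dividers with about 25 mm to go. I'll close that gap slowly.

Emit:
arm_command([
  {"dp": [0.004, 0, 0], "rotation": [0, 0, 0], "gripper": 0.5},
  {"dp": [0.004, 0, 0], "rotation": [0, 0, 0], "gripper": 0.5},
  {"dp": [0.003, 0, 0], "rotation": [0, 0, 0], "gripper": 0.5},
  {"dp": [0.003, 0, 0], "rotation": [0, 0, 0], "gripper": 0.5},
  {"dp": [0.002, 0, 0], "rotation": [0, 0, 0], "gripper": 0.5},
  {"dp": [0.002, 0, 0], "rotation": [0, 0, 0], "gripper": 0.5},
  {"dp": [0.002, 0, 0], "rotation": [0, 0, 0], "gripper": 0.5},
  {"dp": [0.002, 0, 0], "rotation": [0, 0, 0], "gripper": 0.5},
  {"dp": [0.001, 0, 0], "rotation": [0, 0, 0], "gripper": 0.5},
  {"dp": [0, 0, 0], "rotation": [0, 0, 0], "gripper": 0.5},
])

```text
clock: 16.98
position: [616.1, -16.1, 99.1]
ee_rot: [[0.997, -0.072, 0.001], [-0.072, -0.997, -0.0], [0.001, 0.0, -1.0]]
wrist_force: [-1.9, 0.0, 1.1]
gripper_width: 0.496
```

Emit:
arm_command([
  {"dp": [0.001, 0, 0], "rotation": [0, 0, 0], "gripper": 0.5},
  {"dp": [0.001, 0, 0], "rotation": [0, 0, 0], "gripper": 0.5},
  {"dp": [0.001, 0, 0], "rotation": [0, 0, 0], "gripper": 0.5},
  {"dp": [0.001, 0, 0], "rotation": [0, 0, 0], "gripper": 0.5},
  {"dp": [0.001, 0, 0], "rotation": [0, 0, 0], "gripper": 0.5},
  {"dp": [0, 0, 0], "rotation": [0, 0, 0], "gripper": 0.5},
  {"dp": [0, 0, 0], "rotation": [0, 0, 0], "gripper": 0.5},
  {"dp": [0, 0, 0], "rotation": [0, 0, 0], "gripper": 0.5},
  {"dp": [0, 0, 0], "rotation": [0, 0, 0], "gripper": 0.5},
  {"dp": [0, 0, 0], "rotation": [0, 0, 0], "gripper": 0.5},
])

```text
clock: 17.82
position: [617.1, -15.7, 97.6]
ee_rot: [[0.997, -0.072, -0.012], [-0.072, -0.997, 0.002], [-0.012, -0.001, -1.0]]
wrist_force: [-13.2, 1.4, 5.8]
gripper_width: 0.5
```

Emit:
arm_command([
  {"dp": [0.001, 0, 0], "rotation": [0, 0, 0], "gripper": 0.5},
  {"dp": [0.001, 0, 0], "rotation": [0, 0, 0], "gripper": 0.5},
  {"dp": [0, 0, 0], "rotation": [0, 0, 0], "gripper": 0.5},
  {"dp": [0, 0, 0], "rotation": [0, 0, 0], "gripper": 0.5},
  {"dp": [0, 0, 0], "rotation": [0, 0, 0], "gripper": 0.5},
  {"dp": [0, 0, 0], "rotation": [0, 0, 0], "gripper": 0.5},
  {"dp": [0, 0, 0], "rotation": [0, 0, 0], "gripper": 0.5},
  {"dp": [0, 0, 0], "rotation": [0, 0, 0], "gripper": 0.5},
  {"dp": [0, 0, 0], "rotation": [0, 0, 0], "gripper": 0.5},
  {"dp": [0, 0, 0], "rotation": [0, 0, 0], "gripper": 0.5},
])

```text
clock: 18.65
position: [617.3, -15.5, 96.8]
ee_rot: [[0.997, -0.072, -0.018], [-0.072, -0.997, 0.003], [-0.018, -0.002, -1.0]]
wrist_force: [-18.3, 1.4, 7.1]
gripper_width: 0.497
```

Run:
```python
from h import *
s=status.observe();print(s["position"],s["wrist_force"],s["moment"],s["ee_rot"])
```

```text
[617.26 -15.52  96.84] [-18.3    1.39   7.07] [ 0.1   2.26 -0.15] [[ 1.   -0.07 -0.02]
 [-0.07 -1.    0.  ]
 [-0.02 -0.   -1.  ]]
```

Emit:
arm_command([
  {"dp": [-0.004, 0, 0], "rotation": [0, 0, 0], "gripper": 0.5},
  {"dp": [-0.006, 0, 0], "rotation": [0, 0, 0], "gripper": 0.5},
  {"dp": [-0.02, 0, 0], "rotation": [0, 0, 0], "gripper": 0.5},
  {"dp": [-0.02, 0, 0], "rotation": [0, 0, 0], "gripper": 0.5},
  {"dp": [0, 0, -0.03], "rotation": [0, 0, 0], "gripper": 0.5},
  {"dp": [0, 0, -0.04], "rotation": [0, 0, 0], "gripper": 0.5},
  {"dp": [0, 0, -0.04], "rotation": [0, 0, 0], "gripper": 0.5},
  {"dp": [0, 0, -0.04], "rotation": [0, 0, 0], "gripper": 0.5},
  {"dp": [0.01, 0, -0.04], "rotation": [0, 0, 0], "gripper": 0.5},
  {"dp": [0.02, 0, -0.04], "rotation": [0, 0, 0], "gripper": 0.5},
])

```text
clock: 19.48
position: [601.4, -14.9, 330.2]
ee_rot: [[0.997, -0.072, 0.005], [-0.072, -0.997, -0.001], [0.005, 0.0, -1.0]]
wrist_force: [0.9, -1.1, 0.0]
gripper_width: 0.501
```

Emit:
arm_command([
  {"dp": [0.01, 0, -0.01], "rotation": [0, 0, 0], "gripper": 0},
  {"dp": [0, 0, 0], "rotation": [0, 0, 0], "gripper": 0},
  {"dp": [0, 0, 0], "rotation": [0, 0, 0], "gripper": 0},
  {"dp": [0, 0, 0], "rotation": [0, 0, 0], "gripper": 0},
  {"dp": [0, 0, 0], "rotation": [0, 0, 0], "gripper": 0},
  {"dp": [0, 0, 0], "rotation": [0, 0, 0], "gripper": 0},
  {"dp": [0, 0, 0], "rotation": [0, 0, 0], "gripper": 0},
  {"dp": [0, 0, 0], "rotation": [0, 0, 0], "gripper": 0},
  {"dp": [0, 0, 0], "rotation": [0, 0, 0], "gripper": 0},
  {"dp": [0, 0, 0], "rotation": [0, 0, 0], "gripper": 0},
])

```text
clock: 20.32
position: [611.3, -15.8, 336.2]
ee_rot: [[0.997, -0.072, -0.0], [-0.072, -0.997, 0.0], [-0.0, -0.0, -1.0]]
wrist_force: [-1.4, 0.1, -0.8]
gripper_width: -0.004
```

Run:
```python
from h import *
import pickle
s=status.observe();print(s["position"],s["clock"],s["wrist_force"])
c=camera_info("wrist");a=snapshot("wrist")[:,:,::-1];pickle.dump(c,open("c4.pkl","wb"))
cv2.imwrite("pics/w5.png",a);cv2.imwrite("pics/w5b.png",cv2.resize(a[:256],None,fx=1.5,fy=1.5,interpolation=cv2.INTER_CUBIC))
cv2.imwrite("pics/w5c.png",cv2.resize(a[0:200,180:340],None,fx=3,fy=3,interpolation=cv2.INTER_CUBIC))
for n in("side","scene"): cv2.imwrite(f"pics/{n}5.png",snapshot(n)[:,:,::-1])
```

```text
[611.33 -15.77 336.22] 20.3167 [-1.36  0.12 -0.79]
```

View pics/w5b.png

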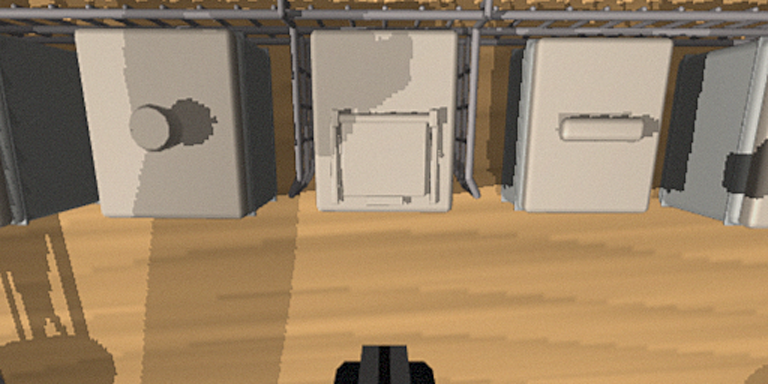

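View pics/w5c.png

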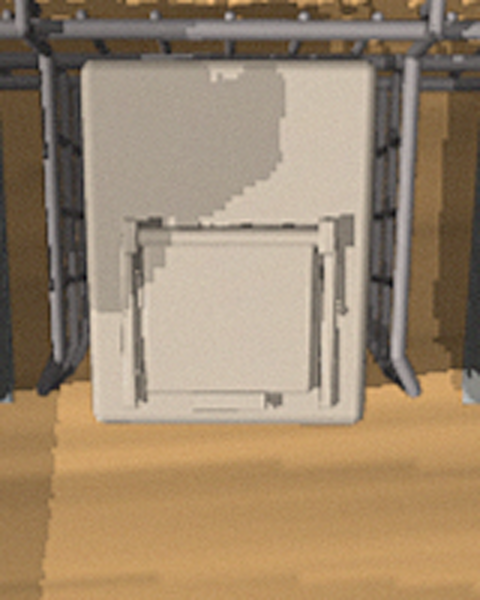

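View pics/scene5.png

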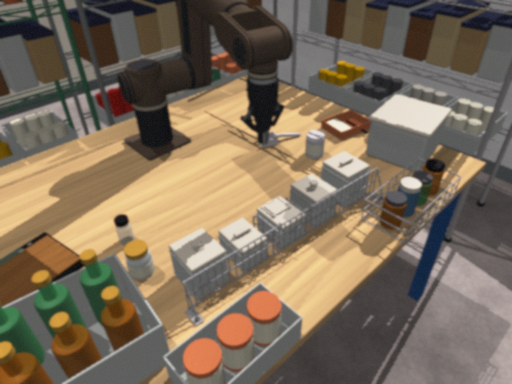

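View pics/side5.png

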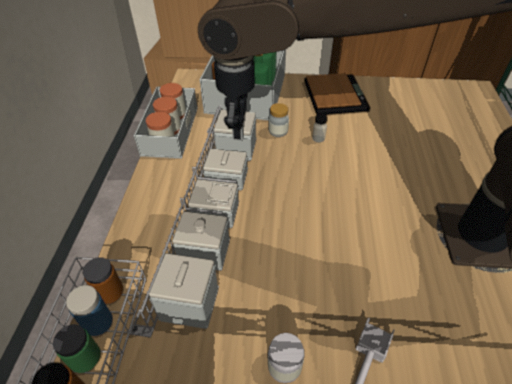

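```bash
python3 - <<'E'
from h import *
import pickle
c=pickle.load(open("c4.pkl","rb"))
f=lambda x,y,z:ray("wrist",180+x/3,y/3,z,c)
P=[f(*p,80) for p in [(81,62),(376,62),(363,420),(94,421)]];print(np.array(P),np.mean(P,0))
for a,b in [(3,0),(2,1),(1,0),(2,3)]:
  d=P[b]-P[a];print(np.linalg.norm(d),np.degrees(np.arctan2(d[1],d[0])))
a=f(110,27,102);b=f(420,33,102);d=a-b;print("ledge top rail mid",a,b,np.degrees(np.arctan2(-d[0],d[1])))
L=f(56,100,75),f(66,340,75);R=f(406,100,75),f(396,340,75)
print(L,R,(L[0]+R[0]+L[1]+R[1])/4)
for A in (L,R): d=A[0]-A[1];print(np.degrees(np.arctan2(d[1],d[0])))
E
python3 - <<'E'
import cv2,numpy as np
a=cv2.imread("pics/w5.png")
cv2.imwrite("pics/w5d.png",cv2.resize(a[0:40,190:330],None,fx=5.5,fy=5.5,interpolation=cv2.INTER_CUBIC))
E
```

```text
[[739.44  18.69  80.  ]
 [733.25 -67.23  80.  ]
 [628.51 -59.91  80.  ]
 [634.39  26.42  80.  ]] [683.9  -20.51  80.  ]
105.33360572837368 -4.211629600978674
104.99302147604891 -3.9975479773794187
86.1390649752758 85.87740874311618
86.53256373126054 86.1030016136627
ledge top rail mid [743.77   7.27 102.  ] [736.28 -76.16 102.  ] -5.1262515293924995
(array([730.5 ,  27.93,  75.  ]), array([660.12,  33.22,  75.  ])) (array([722.97, -76.59,  75.  ]), array([652.56, -71.88,  75.  ])) [691.54 -21.83  75.  ]
-4.298815591577193
-3.8231762572549197
```

View pics/w5d.png

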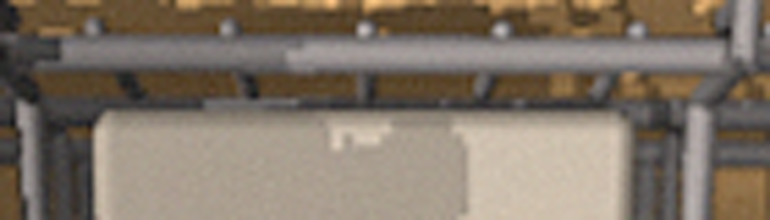

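Run:
```python
from h import *
print(ctrl.close_job())
```

```text
the job is handed in; nothing more can be done
None
```

I shut the flap and pushed the canister into the free bay until its back met the wire ledge. I handed the job in at about 20 s, with the gripper clear of everything.

- **Flap:** I swept it over with the closed fingertips and pressed it down with about 8 N. It still lay flat on the lid in the last picture.
- **Canister:** I pushed it sideways with both fingers, turning it from about -19° to -4°. I then pushed it straight in from the front until the ledge pushed back with about 18 N. It was never lifted or tipped.
- **Last checks, by wrist camera:**
  - The canister's yaw is about -4.0°, against about -4.1° for the dividers.
  - It sits about 1 mm off the bay's centreline, and its back edge looks flush with the wires.
  - Nothing else looks moved in the scene and side views; I judged that by eye, without measuring.
- **Disagreements:** My readings of the ledge's own angle ranged from -3.6° to -5.1°, so squareness to the ledge is only known to about 1°. The early side and wrist camera readings of the canister also differed by 6 to 8 mm; I used the wrist camera for the final alignment.

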